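# Vent the curing pot and crack its stuck lid open

### The job

The cure is finished: turn the bar knob of the vent valve beside the round metal pot clockwise until it clicks over into its second notch, and only then pull the pot's round lid straight up by its black bar handle until it breaks free of its sticky seal. Do not jerk it away: finish while holding the lid by the handle, still and level over the pot, its underside about 30 mm above the rim and touching nothing, and do not let go. Leave the other things on the bench where they are.

Things in the scene. Friction and masses are not known exactly. Their poses are not given: they have to be found in the camera images.
- pot: fixed round open-topped metal pot, outer diameter 202 mm, rim 90 mm high; origin at the centre of its underside, z up. Place and yaw vary. A brass valve with a bar knob stands 170 mm from its centre on its +y or -y side (it varies), a flat-dialled gauge, 88 mm high, on the other
- lid: the pot's round metal lid, 202 mm wide, loose; 0.35 to 0.65 kg. Origin at the centre of its flange's underside, which lies on the rim (90 mm above the table) when shut; flange 12 mm thick (16 mm in the middle), a rubber plug 22 mm deep below. The seal resists the first 6 mm of lift, 13 to 24 N in all at its peak (weight included), then lets go at once; by 20 mm it hangs clear
- lid_grip (a point): centre of the lid's handle: an upright flat black bar over the lid's centre, 112 mm long, 14 mm thick, 22 mm tall, on two posts 92 mm apart; 45 mm above the flange's underside, so 135 mm above the table when shut; 18 mm free below the bar. x along the bar, y across its thickness (grip here), z up
- vent (a joint): angle of the vent knob, rad: starts in its first notch at 0, grows clockwise seen from above, clicks into its second notch at 1.2, where it also has its stop. A spring resists with up to about 0.12 N m, changing sign at 0.6, and then pulls it on to 1.2
- vent_grip (a point): grip point of the black vent knob, on its vertical turning axis, 138 mm above the table: an upright bar 46 mm long, 14 mm thick, z 115 to 149 mm; x axis along the bar, turning with the knob; y across it; z up. The disc under it is 48 mm wide. The fixed brass valve body is 72 mm wide at its foot, 105 mm tall
- cast_a: a loose plaster jaw model, 75 x 60 x 32 mm, to be left alone; origin on its underside
- cast_b: a loose reddish jaw model, 75 x 60 x 32 mm, to be left alone; origin on its underside
- jar: a loose clear jar with white cap, diameter 52 mm, 60 mm tall, to be left alone; origin on its underside
- bowl: a loose dark rubber mixing bowl, diameter 100 mm, 60 mm tall, to be left alone; origin on its underside
- spatula: a loose spatula, 180 mm long, lying flat, to be left alone; origin on its underside
- burs: a loose white block of upright burs, 70 x 130 x 75 mm, to be left alone; origin on its underside
- handpiece: a loose grey cradle with a black handpiece, 70 x 130 x 80 mm, to be left alone; origin on its underside
Things that resemble listed ones, but are neither listed nor needed, are in the scene too. Leave any blue look-alike of the part that bears vent alone. What is shaped like the lid but orange is not meant.

How it is judged:
By the outcome, as a careful person would: the job done as asked, in the order asked, and still so for the second after the job is handed in, while the arm keeps its last pose, push and grip.
It also fails if it takes over 48 s, if anything falls off the work surface, if the arm or the gripper's body presses on something with over 40 N, if the wrist force passes 120 N, or if a joint passes its speed limit or range.

### The arm

A 6-joint arm with a two-finger parallel gripper is mounted at the origin on the work surface. World frame = base frame: x ahead of the robot, y to its left, z up, the work surface at z = 0. Lengths are in m, angles in rad, forces in N, time in s.
With the tool pointing down it reaches from about 0.325 to 0.775 m from the base axis. Payload 5.5 kg.
Tool frame: the origin (TCP) lies midway between the tips of the shut fingers; the grasp point (between the pads) lies 19 mm behind it; z points along the fingers, x is the direction in which the jaws open and shut, and the axes are right-handed (so a half turn about z gives the same grasp; the last joint's range is limited). The gripper opens to 85 mm and grips with 20 to 120 N. Pads are 22 mm wide; open, the fingers measure 114 mm over their backs; the gripper's body (76 mm by 85 mm) begins 54 mm behind the grasp point. The pads swing forward as they close: fully open they stand 13 mm farther back than shut.
Start: joints at [1.2, 0.091, 1.231, -0, 1.82, -0.057], TCP at [0.185, 0.571, 0.231] pointing down, gripper open.
Joint ranges: [-2.87, 2.87], [-0.86, 2.18], [0.17, 2.46], [-1.51, 4.65], [0.06, 2.69], [-2.65, 2.65]. Speed limits (rad/s): [2.57, 2.57, 3.01, 3.14, 3.14, 3.14].

### API

Orientations are given as a unit quaternion [w, x, y, z].
In Python, from bench import r gives the robot as it stands. The module is installed in compiled form; this text tells all that it offers.
- The arm moves only by the tool servo_tool, never from a script. Its arguments are lists of equal length, an entry for each row: "linear": the shift along the tool's x, y, z in m, a list of three; "spin": the turn about the tool's z in degrees. A call has 1 to 20 rows; each row shifts and turns the commanded pose from where the row before left it, along the tool's axes as they then stand; what a row does not reach is not made up. A row lasts 1/10 s, in which the tool goes at most 50 mm and 8.59 degrees, less where a joint would pass 70% of its speed; a pose out of reach is approached as far as the arm can. A call is refused whole if a number of a shift passes 0.05 or a number of a turn 8.59, either way. A call with a gripper value outside its range is refused whole. "hand" is the opening, from 0 (shut) to 1 (fully open), set as the call begins (left out, the last holds). The fingers move at their own pace and stop on an object; "newtons" is the grip in N (left out, the last holds). Time passes only in rows, so rows that do not move let the fingers close. It gives the time, the measured TCP pose, the force and the opening at its end, in the units of the state.
- r.state(): the state, without advancing time (a new reading comes with each control period).
- r.camera(name): name is "scene" or "side" or "wrist"; returns the picture (420x560x3 uint8, red, green, blue); there is no depth.
- r.camera_model(name): a dict with "fx", "fy", "cx", "cy" (pixels), "k1" (the pictures are not rectified: a ray, as slopes to the right and down, at radius r is drawn at 1 + k1 r^2 times it, then the intrinsics apply), "world_from_camera" (4x4, takes a point from camera to world coordinates); the wrist camera has in their place "tool_from_camera" (4x4, takes a point from camera to tool coordinates, whose origin is the TCP and whose axes are the tool frame's). Camera axes: x right, y down, z forward; pixel columns grow to the right and rows downward; lengths in m; the calibration is good to about 2 mm. A picture is of the moment at which its call begins: read the wrist's pose just before it. camera_model takes no time and is no camera call.
- r.close_job(): hands the job in, once; it reports no verdict.
Trained networks look in the newest picture that a camera, given by its name, has taken for a name from the list of things; names that differ only in an ending like _2 or _b are one class to them, and where a whole thing is asked for, a point or a joint stands for the part that bears it (a point fixed in the world has none). Each returns a list of dicts, best first, with "score" (0 to 1); they miss things now and then, are a little off and sometimes report something else, mostly with a low value. They report only what shows in the picture. A call takes as long as a camera call. They do not tell look-alikes from the thing itself.
- r.find_in(query, camera): "bbox" ([left, top, width, height] in pixels, round what is visible of it).
The state is a dict: "time": time; "joints": joint angles; "qvel": joint speeds; "effort": joint torques, N m; "tool_pos": TCP position; "orientation": TCP orientation; "wrist_force": force on the tool from outside, world axes, zero at the start; "torque": the same for the moment, N m; "width": finger opening in m.
Only numpy, scipy, OpenCV 4.12 (cv2) and the standard library are available. Lean on these libraries where they do the work, as an engineer would, in place of code of your own. Each camera call takes 0.05 s, during which the arm holds its last target.

## Working session

There is one attempt and no reset: what is moved stays moved. The work goes in short steps, Python scripts to look and compute and a tool call to move; the robot and the scene stay as the last step left them, time stands still between calls to the robot, and variables do not carry over. Pictures are saved under pics/ and viewed, and the job is handed in when it is done.

Besides the shell and the picture viewer there is one more tool, called after "Request:" as name(argument=value, ...), one argument or row to a line, values as JSON. servo_tool: Moves the arm, as the interface text tells. Its arguments: {"type":"object","properties":{"linear":{"type":"array"},"spin":{"type":"array"},"hand":{"type":"number"},"newtons":{"type":"number"}},"required":["linear","spin"]}

```bash
mkdir -p pics
cat > h.py <<'E'
import numpy as np, cv2
from bench import r
def save(n,im): cv2.imwrite('pics/'+n+'.png',im[:,:,::-1])
E
python3 - <<'E'
from h import *
s=r.state();print(s)
for c in ("scene","side"):
    save(c+"0",r.camera(c)); m=r.camera_model(c);print(c,m)
    for q in ("lid_grip","lid","vent","pot"):
        print(q,r.find_in(q,c))
print(r.camera_model("wrist"))
E
```

```text
{'time': 0.0, 'joints': array([ 1.20029424e+00,  9.18471738e-02,  1.23191723e+00, -8.46585901e-06,
        1.81978473e+00, -5.67198103e-02]), 'qvel': array([ 3.28223061e-04, -7.83746517e-05, -1.56841769e-03,  2.12607582e-03,
       -1.55642958e-03, -8.53554737e-04]), 'effort': array([ 7.33561574e-04, -4.58735597e+01, -4.18023634e+01,  8.23599066e-05,
        1.16068299e-02,  7.72684615e-06]), 'tool_pos': array([0.18510627, 0.57042979, 0.23014016]), 'orientation': array([ 5.32811010e-04,  8.08906409e-01,  5.87936616e-01, -8.20415279e-04]), 'wrist_force': array([ 0.33755489, -0.14654691,  0.63024785]), 'torque': array([-0.01244981,  0.00453357, -0.0212142 ]), 'width': 0.08580200716466987}
scene {'fx': 503.07576030220815, 'fy': 503.07576030220815, 'cx': 272.5062198226448, 'cy': 211.62406436925127, 'k1': -0.13143041617457452, 'world_from_camera': array([[ 0.39842986,  0.49830621, -0.77002894,  1.45684249],
       [ 0.91716259, -0.22391605,  0.329658  , -0.39294754],
       [-0.00815121, -0.83758732, -0.54624265,  0.79486088],
       [ 0.        ,  0.        ,  0.        ,  1.        ]])}
[... 1204 characters left out ...]
66.8, 172.8, 16.5, 15.5], 'score': 0.59}, {'bbox': [235.2, 153.8, 14.5, 19.4], 'score': 0.51}, {'bbox': [265.8, 144.7, 18.9, 16.8], 'score': 0.51}]
pot [{'bbox': [262.1, 235.7, 65.0, 31.8], 'score': 0.92}]
{'fx': 306.23306485465673, 'fy': 306.23306485465673, 'cx': 279.70940590659274, 'cy': 204.74058361291324, 'k1': -0.05967788203115249, 'tool_from_camera': array([[ 9.99999701e-01, -2.73100762e-04,  7.23142485e-04,
         2.87097241e-04],
       [ 2.11753341e-05,  9.44836307e-01,  3.27542901e-01,
        -8.56976344e-02],
       [-7.72703491e-04, -3.27542788e-01,  9.44836031e-01,
        -1.42730880e-01],
       [ 0.00000000e+00,  0.00000000e+00,  0.00000000e+00,
         1.00000000e+00]])}
```

View pics/scene0.png

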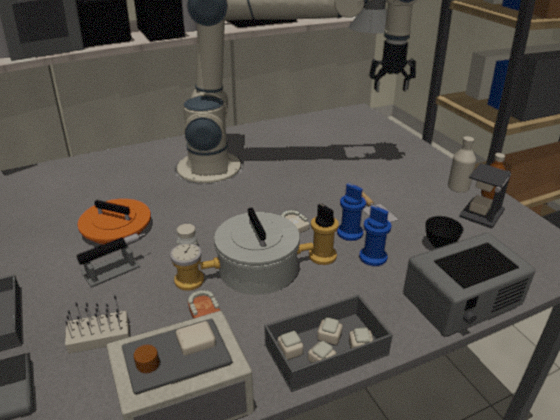

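View pics/side0.png

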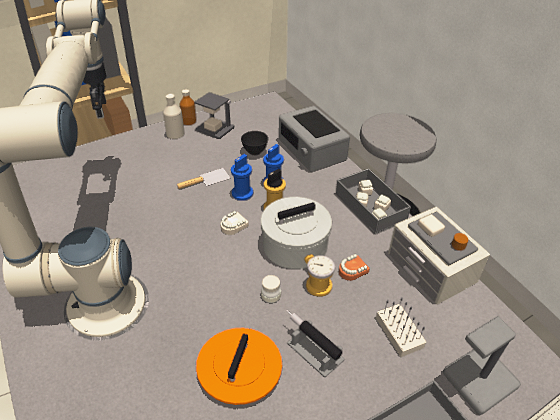

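The real lid is the grey one on the pot: scene (257,238), side (296,222). Lookalikes are the orange lid at scene (115,220), blue valves at scene (352,210) and (375,235), and the gauge at (188,262). The target knob is the black one on brass, at scene (323,216) and side (275,182). I'll check it in a close crop.

Run:
```python
from h import *
a=cv2.imread('pics/scene0.png')[170:300,170:400]; b=cv2.imread('pics/side0.png')[130:270,210:350]
a=cv2.resize(a,None,fx=3.4,fy=3.4,interpolation=3); cv2.imwrite('pics/c1.png',a)
cv2.imwrite('pics/c2.png',cv2.resize(b,None,fx=4.2,fy=4.2,interpolation=3))
```

```text
(no output)
```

View pics/c1.png

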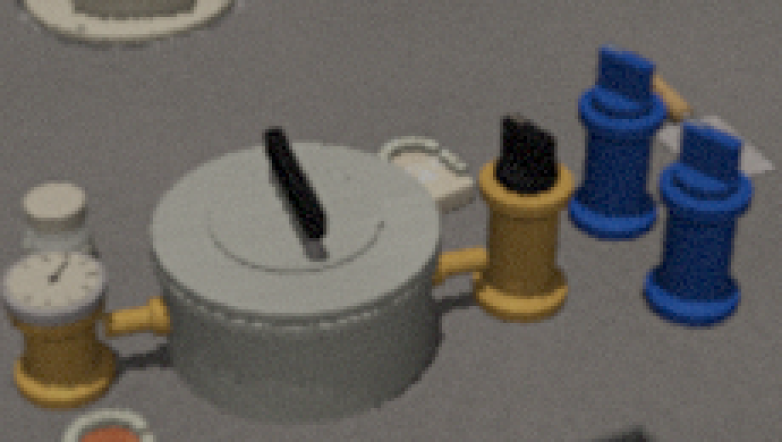

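View pics/c2.png

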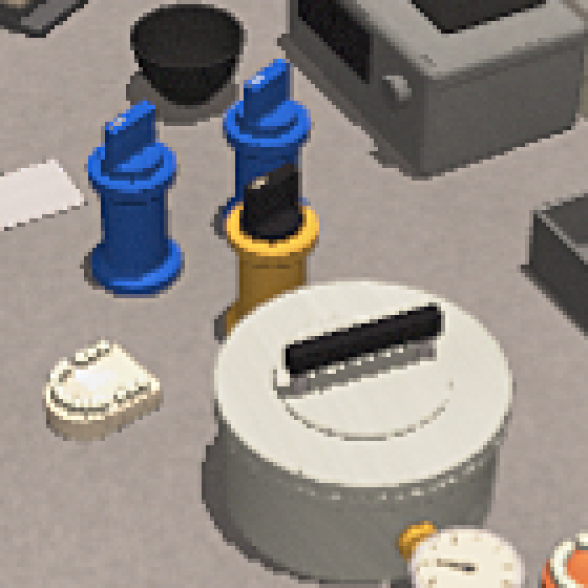

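```bash
cat >> h.py <<'E'
def ray(cam,u,v,z,T=None):
    m=r.camera_model(cam); T=m['world_from_camera'] if T is None else T
    K=np.array([[m['fx'],0,m['cx']],[0,m['fy'],m['cy']],[0,0,1]])
    p=cv2.undistortPoints(np.array([[[u,v]]],float),K,np.array([m['k1'],0,0,0]))[0,0]
    d=T[:3,:3]@[p[0],p[1],1]; o=T[:3,3]; return o+d*(z-o[2])/d[2]
def tool(s):
    from scipy.spatial.transform import Rotation as R
    T=np.eye(4);T[:3,:3]=R.from_quat(s['orientation'],scalar_first=True).as_matrix();T[:3,3]=s['tool_pos'];return T
E
python3 - <<'E'
from h import *
S=lambda u,v:(170+u/3.4,170+v/3.4)
D=lambda u,v:(210+u/4.2,130+v/4.2)
for n,c,p,z in (("knob","scene",S(508,118),.149),("knob","scene",S(552,134),.149),("knob","side",D(250,188),.149),("knob","side",D(295,170),.149),
 ("ring","scene",S(526,185),.105),("ring","side",D(273,222),.105),
 ("h","scene",S(273,131),.146),("h","scene",S(315,213),.146),("h","side",D(290,348),.146),("h","side",D(440,312),.146),
 ("lidc","scene",S(296,228),.102),("lidc","side",D(364,380),.102)):
    print(n,c,ray(c,*p,z).round(4))
E
```

```text
knob scene [0.5647 0.1117 0.149 ]
knob scene [0.5956 0.1298 0.149 ]
knob side [0.5622 0.1138 0.149 ]
knob side [0.6005 0.1169 0.149 ]
ring scene [0.5879 0.1159 0.105 ]
ring side [0.5844 0.12   0.105 ]
h scene [ 0.508  -0.0443  0.146 ]
h scene [ 0.6116 -0.0554  0.146 ]
h side [ 0.5075 -0.0435  0.146 ]
h side [ 0.6123 -0.06    0.146 ]
lidc scene [ 0.5653 -0.0513  0.102 ]
lidc side [ 0.5594 -0.0532  0.102 ]
```

Request:
servo_tool(
  linear=[
    [-0.022, 0.037, -0.0015],
    [-0.022, 0.037, -0.0015],
    [-0.022, 0.037, -0.0015],
    [-0.022, 0.037, -0.0015],
    [-0.022, 0.037, -0.0015],
    [-0.022, 0.037, -0.0015],
    [-0.022, 0.037, -0.0015],
    [-0.022, 0.037, -0.0015],
    [-0.022, 0.037, -0.0015],
    [-0.022, 0.037, -0.0015],
    [-0.022, 0.037, -0.0015],
    [-0.022, 0.037, -0.0015],
    [-0.022, 0.037, -0.0015],
    [-0.022, 0.037, -0.0015],
    [0, 0, 0],
    [0, 0, 0],
    [0, 0, 0],
    [0, 0, 0],
    [0, 0, 0],
    [0, 0, 0],
  ],
  spin=[0, 0, 0, 0, 0, 0, 0, 0, 0, 0, 0, 0, 0, 0, -7, -7, -7, -7, 0, 0],
  hand=0.6,
)

```text
time: 2.5
tool_pos: [0.5828, 0.1179, 0.2523]
orientation: [0.0, 0.644, 0.765, 0.0]
wrist_force: [-0.1, -0.2, -0.1]
width: 0.0514
```

Run:
```python
from h import *
D=lambda u,v:(210+u/4.2,130+v/4.2)
for p in (D(130,112),D(268,75)): print(ray("side",*p,.149).round(3))
s=r.state(); T=tool(s); print(s['tool_pos'],T[:3,0],s['joints'])
im=r.camera("wrist"); save("w1",im); np.save('Tw1.npy',T@r.camera_model("wrist")['tool_from_camera'])
print(r.find_in("vent_grip","wrist"))
```

```text
[0.527 0.237 0.149]
[0.64  0.23  0.149]
[0.58283906 0.11787414 0.25228865] [-1.70840657e-01  9.85298670e-01 -2.06256259e-05] [ 1.42352329e-01  8.19139121e-02  1.20316723e+00 -2.05693445e-05
  1.85648087e+00 -1.60013260e+00]
[{'bbox': [257.4, 169.2, 47.9, 57.7], 'score': 0.71}, {'bbox': [357.4, 240.9, 42.6, 60.4], 'score': 0.7}, {'bbox': [388.0, 127.7, 52.2, 58.8], 'score': 0.59}]
```

View pics/w1.png

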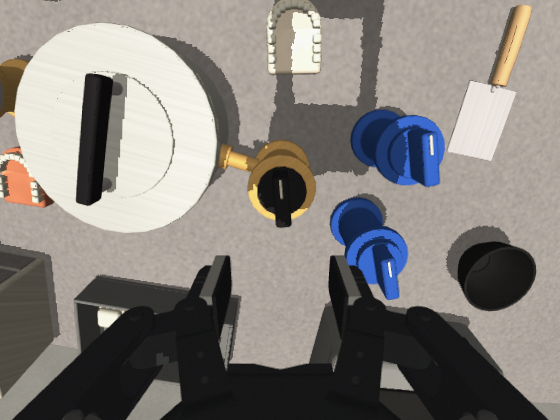

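The black knob on brass shows at about (282,195) in the wrist view, with the lid handle at (95,140) and the blue valves on the right.

Run:
```python
import cv2
a=cv2.imread('pics/w1.png'); cv2.imwrite('pics/c3.png',cv2.resize(a[130:240,230:340],None,fx=5,fy=5,interpolation=2))
cv2.imwrite('pics/c4.png',cv2.resize(a[15:240,10:235],None,fx=2.6,fy=2.6,interpolation=2))
```

```text
(no output)
```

View pics/c3.png

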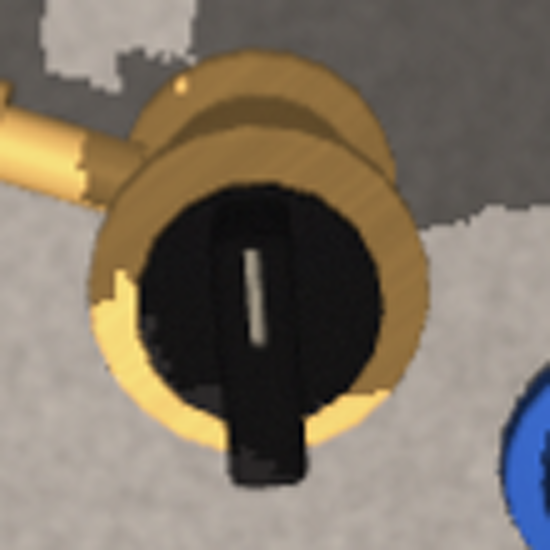

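View pics/c4.png

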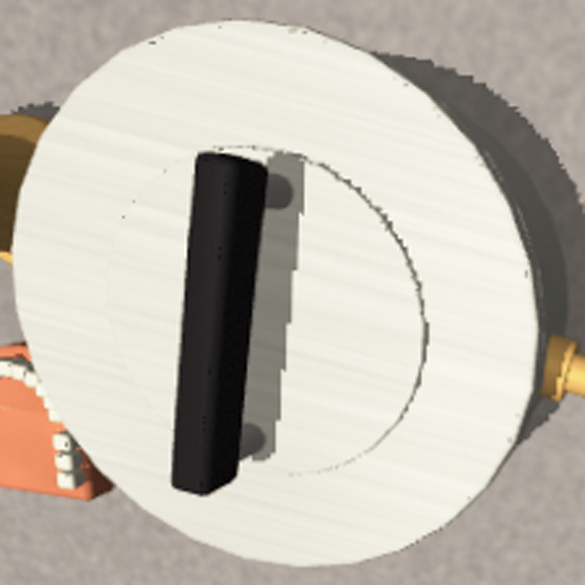

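Run:
```python
from h import *
T=np.load('Tw1.npy')
K=lambda u,v:(230+u/5,130+v/5); L=lambda u,v:(10+u/2.6,15+v/2.6)
f=lambda p,z:ray("wrist",*p,z,T)
def rep(n,a,b):
    d=b-a; print(n,((a+b)/2).round(4),np.linalg.norm(d).round(4),np.degrees(np.arctan2(d[1],d[0])).round(1))
rep("knob",f(K(253,235),.149),f(K(268,480),.149))
rep("line",f(K(249,250),.149),f(K(261,345),.149))
print("disc",f(K(260,303),.115), "ring",f(K(260,288),.105))
rep("handleL",f(L(199,153),.146),f(L(174,486),.146))
rep("handleR",f(L(245,162),.146),f(L(210,492),.146))
c=L(277,293)
print("lid",f(c,.102))
```

```text
knob [0.58   0.1204 0.149 ] 0.0439 13.3
line [0.5692 0.1176 0.149 ] 0.0167 16.8
disc [0.57983875 0.12056228 0.115     ] ring [0.57971426 0.12062367 0.105     ]
handleL [ 0.5575 -0.0522  0.146 ] 0.1086 -5.8
handleR [ 0.5578 -0.0388  0.146 ] 0.1083 -6.6
lid [ 0.54879136 -0.04432286  0.102     ]
```

Request:
servo_tool(
  linear=[
    [0.003, -0.0024, 0.01],
    [0, 0, 0.025],
    [0, 0, 0.025],
    [0, 0, 0.025],
    [0, 0, 0.025],
    [0, 0, 0.012],
    [0, 0, 0.009],
    [0, 0, 0],
    [0, 0, 0],
  ],
  spin=[-4, 0, 0, 0, 0, 0, 0, 0, 0],
)

```text
time: 3.5
tool_pos: [0.5805, 0.1205, 0.1225]
orientation: [0.001, 0.616, 0.788, 0.001]
wrist_force: [-0.2, -0.5, 1.0]
width: 0.0512
```

Run:
```python
from h import *
s=r.state(); T=tool(s); print(s['tool_pos'],T[:3,0],s['joints'])
save("w2",r.camera("wrist"));save("sc2",r.camera("scene")[150:290,240:400].repeat(4,0).repeat(4,1))
```

```text
[0.58048552 0.12048386 0.12252116] [-2.41958326e-01  9.70286626e-01 -1.77224224e-04] [ 1.47278195e-01  7.59192468e-02  1.43890836e+00 -1.35449920e-05
  1.62507595e+00 -1.66790267e+00]
```

View pics/w2.png

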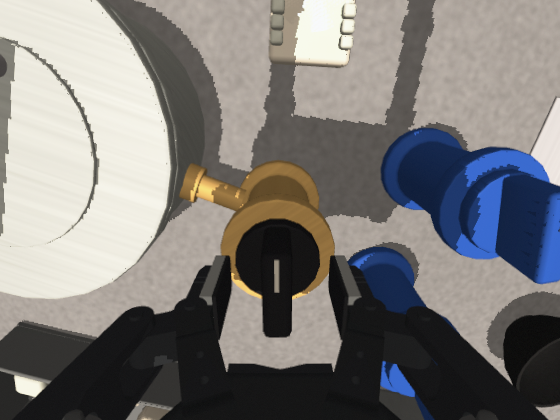

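View pics/sc2.png

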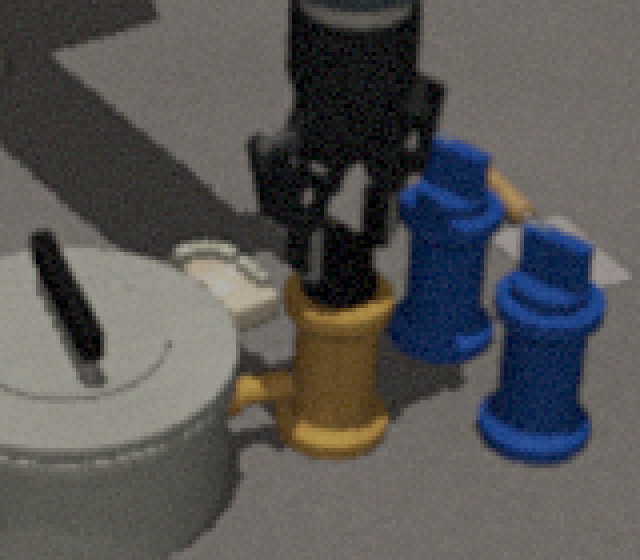

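The bar is vertical in the wrist view at x≈277, centred between the pads, so I'm closing on it.

Request:
servo_tool(
  linear=[
    [0, 0, 0],
    [0, 0, 0],
    [0, 0, 0],
    [0, 0, 0],
    [0, 0, 0],
    [0, 0, 0],
    [0, 0, 0],
    [0, 0, 0],
  ],
  spin=[0, 0, 0, 0, 0, 0, 0, 0],
  hand=0,
  newtons=40,
)

```text
time: 4.4
tool_pos: [0.5805, 0.1192, 0.1222]
orientation: [0.001, 0.616, 0.788, -0.0]
wrist_force: [0.4, -5.0, 2.8]
width: 0.0133
```

Request:
servo_tool(
  linear=[
    [0, 0, 0],
    [0, 0, 0],
    [0, 0, 0],
    [0, 0, 0],
    [0, 0, 0],
    [0, 0, 0],
    [0, 0, 0],
    [0, 0, 0],
    [0, 0, 0],
    [0, 0, 0],
    [0, 0, 0],
    [0, 0, 0],
    [0, 0, 0],
    [0, 0, 0],
    [0, 0, 0],
  ],
  spin=[5, 5, 5, 5, 5, 5, 5, 5, 5, 5, 5, 5, 5, 0, 0],
)

```text
time: 5.9
tool_pos: [0.5811, 0.1208, 0.1221]
orientation: [0.0, 0.942, 0.335, 0.002]
wrist_force: [5.2, 1.2, 2.5]
width: 0.0135
```

Run:
```python
from h import *
s=r.state(); T=tool(s); print(s['tool_pos'],T[:3,0],s['torque'],s['joints'])
save("w3",r.camera("wrist"))
```

```text
[0.58112951 0.12081822 0.12214891] [0.7753064  0.63157658 0.00331851] [ 0.15867173 -1.03908158 -0.04749667] [ 1.47382521e-01  7.61713180e-02  1.43930784e+00  4.99098414e-04
  1.62254941e+00 -5.36177957e-01]
```

View pics/w3.png

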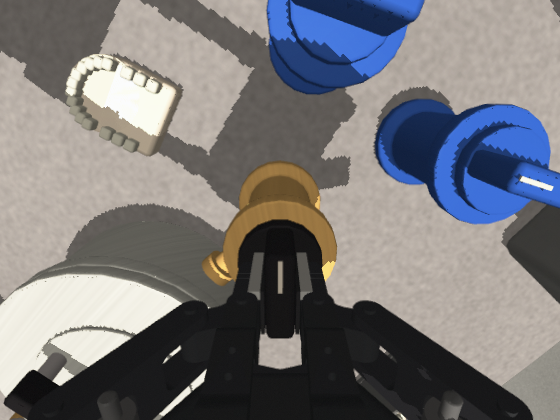

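The bar followed: it is still aligned between the pads at (280,280). I'll keep going to the stop.

Request:
servo_tool(
  linear=[
    [0, 0, 0],
    [0, 0, 0],
    [0, 0, 0],
    [0, 0, 0],
    [0, 0, 0],
  ],
  spin=[3, 3, 0, 0, 0],
)

```text
time: 6.45
tool_pos: [0.5812, 0.1208, 0.1222]
orientation: [0.0, 0.958, 0.287, 0.002]
wrist_force: [6.0, 0.5, 0.7]
width: 0.0133
```

Run:
```python
from h import *
s=r.state(); T=tool(s); print(s['tool_pos'],T[:3,0],np.degrees(np.arctan2(T[1,0],T[0,0])),s['torque'],s['joints'])
```

```text
[0.58118652 0.12081898 0.12220681] [0.83564292 0.54926237 0.00342887] 33.316644325045566 [-0.02197348 -1.12601524  1.27145875] [ 1.47686751e-01  7.61141167e-02  1.43926553e+00 -5.32162536e-05
  1.62240950e+00 -4.33798411e-01]
```

The z torque jumped to 1.27 N m, so the knob is at its stop after about 70°. Easing off, releasing, rising.

Request:
servo_tool(
  linear=[
    [0, 0, 0],
    [0, 0, 0],
    [0, 0, 0],
    [0, 0, 0],
    [0, 0, 0],
    [0, 0, -0.005],
    [0, 0, -0.02],
    [0, 0, -0.03],
    [0, 0, -0.03],
    [0, 0, -0.03],
    [0, 0, -0.015],
    [0, 0, 0],
    [0, 0, 0],
  ],
  spin=[-1, 0, 0, 0, 0, 0, 0, 0, 0, 0, 0, 0, 0],
  hand=0.5,
)

```text
time: 7.75
tool_pos: [0.58, 0.1204, 0.251]
orientation: [-0.0, 0.956, 0.293, 0.0]
wrist_force: [0.6, -0.2, -0.6]
width: 0.0426
```

Run:
```python
from h import *
s=r.state(); T=tool(s); print(s['tool_pos'],T[:3,0],s['joints'])
save("w4",r.camera("wrist")); np.save('Tw4.npy',T@r.camera_model("wrist")['tool_from_camera'])
```

```text
[0.5799753  0.12039814 0.2510013 ] [8.28831985e-01 5.59497578e-01 2.73599763e-05] [ 1.47246459e-01  7.52679506e-02  1.21244392e+00  1.29742521e-05
  1.85385642e+00 -4.46529413e-01]
```

View pics/w4.png

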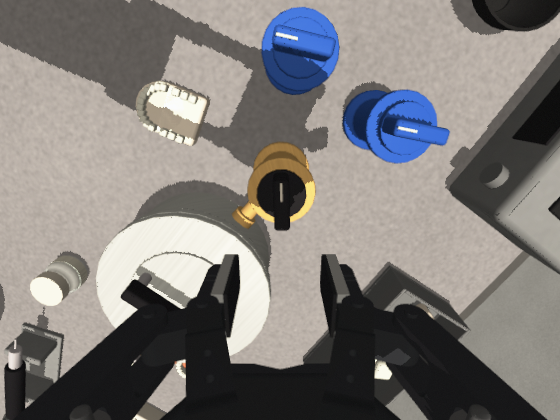

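The knob stays in its second notch after release, with the bar still vertical in the wrist view at (282,205). Next is the lid.

Request:
servo_tool(
  linear=[
    [0, 0, 0],
    [0, 0, 0],
    [0, 0, 0],
    [0, 0, 0],
    [0, 0, 0],
    [0, 0, 0],
    [0, 0, 0],
    [-0.0284, 0, 0],
    [-0.0284, 0, 0],
    [-0.0284, 0, 0],
    [-0.0284, 0, 0],
    [-0.0284, 0, 0],
    [-0.0284, 0, 0],
    [0, 0, 0],
    [0, 0, 0],
  ],
  spin=[-7, -7, -7, -7, -7, -7, -7, 0, 0, 0, 0, 0, 0, 0, 0],
)

```text
time: 9.3
tool_pos: [0.5588, -0.049, 0.2497]
orientation: [-0.001, 0.749, 0.662, -0.001]
wrist_force: [-0.0, 0.3, -0.6]
width: 0.043
```

Run:
```python
from h import *
s=r.state(); T=tool(s); print(s['tool_pos'],T[:3,0],s['joints'])
im=r.camera("wrist");save("w5",im); np.save('Tw5.npy',T@r.camera_model("wrist")['tool_from_camera'])
save("w5c",cv2.resize(im[100:300,180:380],None,fx=3,fy=3,interpolation=2))
```

```text
[ 0.55880976 -0.04898151  0.24966795] [1.22804257e-01 9.92430776e-01 5.18646787e-04] [-1.48354718e-01 -7.56015138e-03  1.29949372e+00  4.73018649e-04
  1.85221000e+00 -1.59590587e+00]
```

View pics/w5.png

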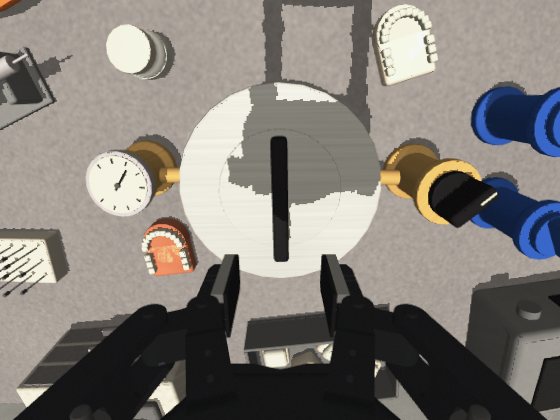

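View pics/w5c.png

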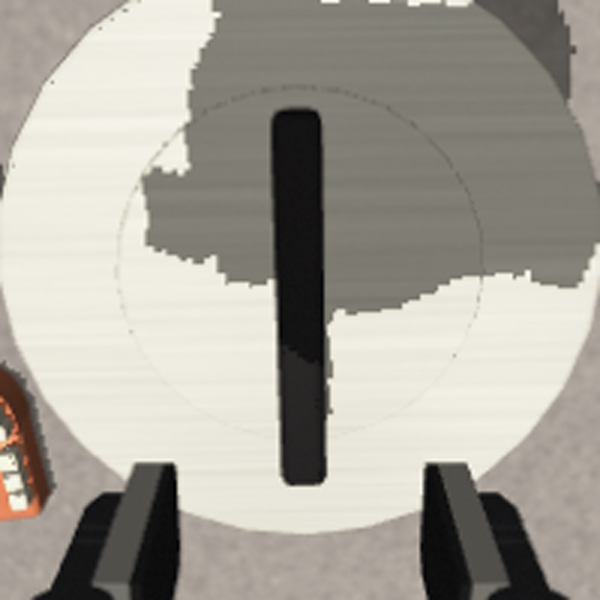

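Run:
```python
from h import *
T=np.load('Tw5.npy'); s=r.state(); W=tool(s)
K=lambda u,v:(180+u/3,100+v/3)
a=ray("wrist",*K(297,110),.146,T);b=ray("wrist",*K(304.5,485),.146,T);d=b-a
print((a+b)/2,np.linalg.norm(d),np.degrees(np.arctan2(d[1],d[0])))
l=ray("wrist",180+300/3,100+(532+0)/3,.102,T); print('lid far edge',l)
c=np.r_[((a+b)/2)[:2],0.135]; print("tool shift",W[:3,:3].T@(c-W[:3,3]))
print(np.degrees(np.arctan2(W[1,0],W[0,0])))
```

```text
[ 0.55744226 -0.04753328  0.146     ] 0.11202652828634453 -5.9322683074629
lid far edge [ 0.65710121 -0.0600204   0.102     ]
tool shift [ 0.00052671 -0.00137618  0.11499331]
83.01505304860635
```

Request:
servo_tool(
  linear=[
    [0.0005, -0.0014, 0.01],
    [0, 0, 0.025],
    [0, 0, 0.025],
    [0, 0, 0.025],
    [0, 0, 0.025],
    [0, 0, 0.012],
    [0, 0, 0.0095],
    [0, 0, 0],
    [0, 0, 0],
  ],
  spin=[-1, 0, 0, 0, 0, 0, 0, 0, 0],
)

```text
time: 10.25
tool_pos: [0.5584, -0.0479, 0.1207]
orientation: [0.0, 0.743, 0.669, 0.0]
wrist_force: [-0.4, -0.0, -0.1]
width: 0.0428
```

Run:
```python
from h import *
save("w6",r.camera("wrist"))
```

```text
(no output)
```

View pics/w6.png

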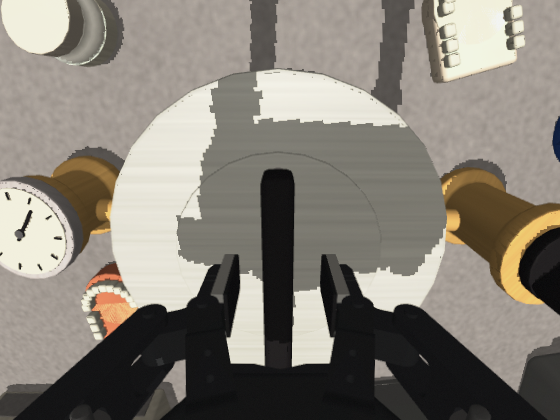

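The handle at (278,270) is straight and centred between the pads. Closing.

Request:
servo_tool(
  linear=[
    [0, 0, 0.002],
    [0, 0, 0],
    [0, 0, 0],
    [0, 0, 0],
    [0, 0, 0],
    [0, 0, 0],
    [0, 0, 0],
    [0, 0, 0],
  ],
  spin=[0, 0, 0, 0, 0, 0, 0, 0],
  hand=0,
  newtons=80,
)

```text
time: 11.1
tool_pos: [0.5583, -0.0486, 0.1187]
orientation: [0.001, 0.743, 0.669, 0.0]
wrist_force: [-0.4, -2.5, 5.1]
width: 0.0128
```

Request:
servo_tool(
  linear=[
    [0, 0, -0.001],
    [0, 0, -0.001],
    [0, 0, -0.001],
    [0, 0, -0.001],
    [0, 0, -0.001],
    [0, 0, -0.001],
    [0, 0, 0],
    [0, 0, 0],
  ],
  spin=[0, 0, 0, 0, 0, 0, 0, 0],
)

```text
time: 11.9
tool_pos: [0.5572, -0.0481, 0.1195]
orientation: [-0.002, 0.743, 0.669, -0.002]
wrist_force: [5.6, -2.5, -13.7]
width: 0.0129
```

Request:
servo_tool(
  linear=[
    [0, 0, -0.001],
    [0, 0, -0.001],
    [0, 0, -0.001],
    [0, 0, -0.001],
    [0, 0, 0],
    [0, 0, 0],
  ],
  spin=[0, 0, 0, 0, 0, 0],
)

```text
time: 12.5
tool_pos: [0.5565, -0.0475, 0.126]
orientation: [-0.002, 0.743, 0.669, -0.001]
wrist_force: [-2.1, -1.3, -10.6]
width: 0.0127
```

Request:
servo_tool(
  linear=[
    [0, 0, -0.001],
    [0, 0, -0.001],
    [0, 0, -0.001],
    [0, 0, -0.001],
    [0, 0, 0],
    [0, 0, 0],
  ],
  spin=[0, 0, 0, 0, 0, 0],
)

```text
time: 13.1
tool_pos: [0.5584, -0.0487, 0.1333]
orientation: [0.001, 0.743, 0.669, 0.0]
wrist_force: [-1.5, -3.3, -0.4]
width: 0.0127
```

Run:
```python
from h import *
s=r.state(); T=tool(s); print(s['tool_pos'],s['wrist_force'],s['torque'],T[:3,:3].round(4))
save("w7",r.camera("wrist")); save("sd7",cv2.resize(r.camera("side")[130:290,200:380],None,fx=3.6,fy=3.6))
```

```text
[ 0.55842721 -0.04866866  0.13331419] [-1.45580907 -3.33231757 -0.4242344 ] [-0.58950316  0.53827263  0.20485476] [[ 0.1045  0.9945  0.0023]
 [ 0.9945 -0.1045 -0.0012]
 [-0.001   0.0024 -1.    ]]
```

View pics/w7.png

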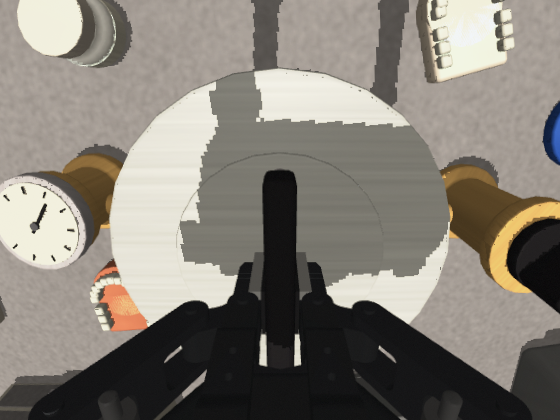

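View pics/sd7.png

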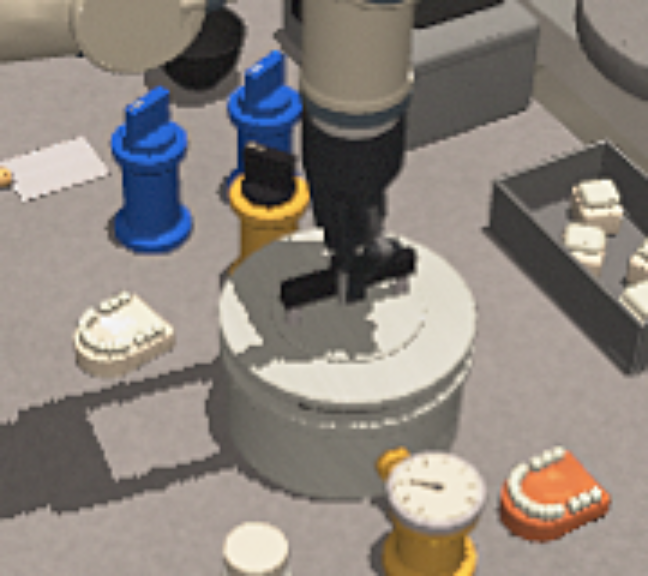

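Request:
servo_tool(
  linear=[
    [0, 0, -0.002],
    [0, 0, -0.002],
    [0, 0, -0.002],
    [0, 0, -0.002],
    [0, 0, -0.002],
    [0, 0, -0.002],
    [0, 0, -0.002],
    [0, 0, -0.001],
    [0, 0, 0],
    [0, 0, 0],
    [0, 0, 0],
    [0, 0, 0],
  ],
  spin=[0, 0, 0, 0, 0, 0, 0, 0, 0, 0, 0, 0],
)

```text
time: 14.4
tool_pos: [0.5579, -0.0481, 0.1466]
orientation: [-0.0, 0.743, 0.669, -0.0]
wrist_force: [-0.6, 0.6, -6.0]
width: 0.0127
```

Run:
```python
from h import *
s=r.state(); T=tool(s); print(s['tool_pos'],s['wrist_force'],s['torque'],T[:3,:3].round(4))
save("w8",r.camera("wrist")); save("sd8",cv2.resize(r.camera("side")[130:290,200:380],None,fx=3.6,fy=3.6)); save("sc8",cv2.resize(r.camera("scene")[170:310,160:360],None,fx=3.6,fy=3.6))
s=r.state();print(s['tool_pos'],s['wrist_force'],s['width'])
```

```text
[ 0.55786783 -0.04807179  0.14662206] [-0.64399988  0.60551066 -6.04404157] [-0.02630101 -0.05963501  0.01843265] [[ 1.042e-01  9.946e-01 -3.000e-04]
 [ 9.946e-01 -1.042e-01  0.000e+00]
 [ 0.000e+00 -3.000e-04 -1.000e+00]]
[ 0.55789136 -0.04806544  0.14668561] [-0.76301665 -0.13739223 -6.79333335] 0.012457370578568461
```

View pics/sd8.png

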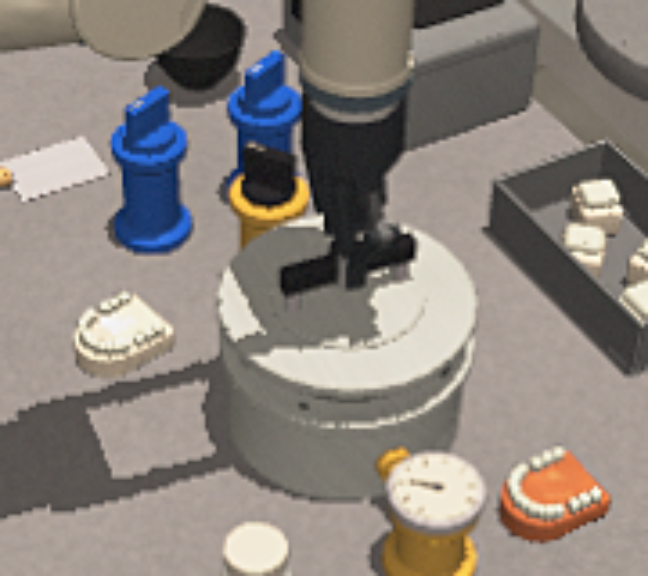

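View pics/sc8.png

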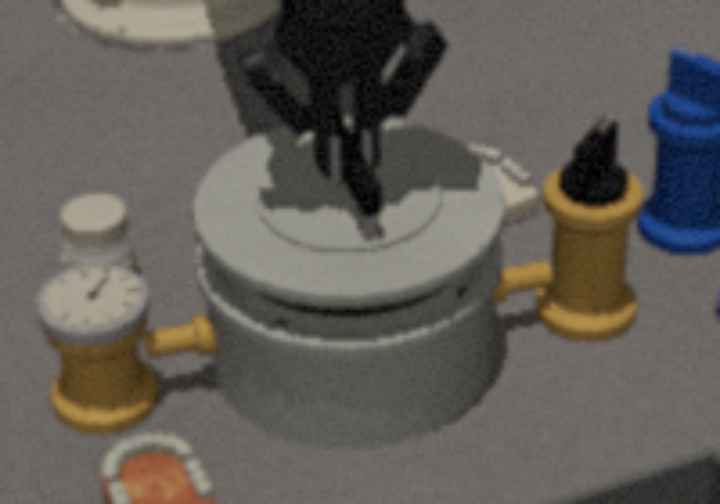

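View pics/w8.png

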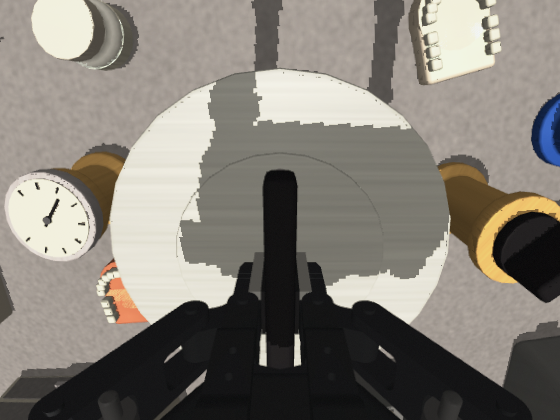

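Request:
servo_tool(
  linear=[
    [0, 0, -0.001],
    [0, 0, -0.001],
    [0, 0, 0],
    [0, 0, 0],
    [0, 0, 0],
    [0, 0, 0],
    [0, 0, 0],
    [0, 0, 0],
  ],
  spin=[0, 0, 0, 0, 0, 0, 0, 0],
)

```text
time: 15.35
tool_pos: [0.5579, -0.0481, 0.1487]
orientation: [-0.0, 0.743, 0.669, -0.0]
wrist_force: [0.5, 0.5, -7.2]
width: 0.0126
```

Run:
```python
from h import *
im=r.camera("side")
save("sd9",cv2.resize(im[180:270,250:340],None,fx=6,fy=6,interpolation=2))
s=r.state();print(s['time'],s['tool_pos'],s['wrist_force'],s['torque'],s['width'],abs(s['qvel']).max())
# predicted ellipse of flange underside: centre at +30mm lid
from scipy.spatial.transform import Rotation as R
m=r.camera_model("side");T=np.linalg.inv(m['world_from_camera']);K=np.array([[m['fx'],0,m['cx']],[0,m['fy'],m['cy']],[0,0,1]])
o=im[:,:,::-1].copy(); o=cv2.resize(o,None,fx=4,fy=4,interpolation=2)
t=np.linspace(0,2*np.pi,400)
for z,col in ((.09,(0,0,255)),(.12,(0,255,0)),(.132,(255,0,0))):
    P=np.c_[s['tool_pos'][0]+.101*np.cos(t),s['tool_pos'][1]+.101*np.sin(t),0*t+z]
    q=cv2.projectPoints(P,cv2.Rodrigues(T[:3,:3])[0],T[:3,3],K,np.array([m['k1'],0,0,0]))[0][:,0]
    cv2.polylines(o,[np.int32(q*4+2)],True,col,1)
cv2.imwrite('pics/ov9.png',o[720:1120,980:1400])
```

```text
15.4 [ 0.55791279 -0.04806651  0.14876084] [-0.24919478 -0.05328426 -5.88294239] [0.0137261  0.02209664 0.01610509] 0.012545591400113137 0.002786574673845717
```

View pics/ov9.png

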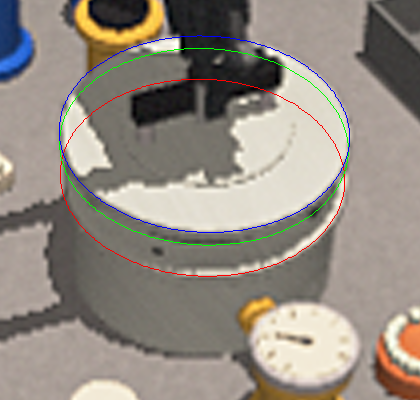

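The predicted 30 mm outlines fit the lid and rim. The lid is level and still, and the 6 N load means it hangs free. Handing in.

```bash
python3 -c "
from bench import r
print(r.close_job())"
```

```text
the job is handed in; nothing more can be done
None
```

I turned the vent knob first, then broke the pot's lid free, and handed the job in at about 15.4 s with the lid still held over the pot.

- **Vent:** I turned the black knob on the brass valve clockwise by about 70°. The twist on the wrist jumped to about 1.3 N m there, so it was at its stop. After I let go, pictures showed the bar still in that position.
- **Lid:** I gripped the grey lid by its handle at 80 N and pulled up in 1 mm steps until the seal let go. The highest pull I read was about 14 N, though I only read it between moves. I then raised the lid to 30 mm.
- **Last checks:**
  - The tool had risen 30 mm from where it gripped, and I saw no slip in the wrist pictures.
  - The outline predicted for 30 mm matched the side picture to within about 2 mm, with the lid level.
  - The joints were still, and the load was a steady 6 to 7 N with almost no twist, so the lid is hanging free.

**One reading that differed:** partway up, at about 15 mm, the measured load was close to zero, probably the rubber plug rubbing the rim. It was gone once the lid was clear.

In the last pictures, the other things I could see were where they had been.

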